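Clamp a split chopping board with a ratchet lever and hold it

TASK

Mend the split chopping board: first press the kitchen timer's red start button fully down and let it come up again, then pump the clamp's ratchet lever back and forth by its red grip until the sprung pad has pushed the two board halves together and is itself pressed in about half of its 12 mm travel, without ever squeezing the pad fully home. Finish while still holding the lever's grip there, so that the pressure stays on; touch neither the board nor the jaw with the robot, and leave the mug and the two shakers standing where they are.

Things in the scene. Friction and masses are not known exactly. Their poses are not given: they have to be found in the camera images.
- clamp: Bench clamp fixed to the worktop: aluminium plate 420 x 112 x 10 mm, blue fittings. Origin: centre of its underside. x runs along the plate in the clamping direction, from the lever end (-x) to the fixed jaw (rubber face at x = 0.169, 46 mm high); z up. The lever's pin lies at (-0.120, 0, 0.022), axis along y. Highest fixed part near the lever: z = 0.052.
- lever_swing (a joint): Ratchet lever about its pin, rad: 0 = rest, leaning 0.30 rad back to clamp -x; 0.60 = end stop, leaning 0.30 rad to +x. A spring returns it (2 to 4 N at the grip). Pushed to +x it drives the jaw forward, about 30 mm per rad; coming back, its pawl clicks over 6 mm teeth and the jaw stays. A full stroke gains about 12 mm. The grip takes 3 to 6 N when free, up to 15 N with the pad pressed in.
- lever: The ratchet lever itself: forked dark steel stem with the red grip on top. Origin on its pin, on the clamp's centre line, 22 mm above the worktop.
- lever_grip (a point): Red barrel grip on the lever's 11 mm stem: lying cylinder, 26 mm in diameter, 30 mm long along clamp y. This point is its centre, 110 mm from the pin, 0.127 high at rest; it moves in the clamp's x-z plane: x = -0.120 + 0.110 sin(lever - 0.30), z = 0.022 + 0.110 cos(lever - 0.30). Best pinched across its diameter from above, fingers closing along the clamp's x; held by its ends it slips.
- jaw_slide (a joint): Slide of the moving jaw and its toothed steel bar along clamp +x, m, 0 to 0.085; starts at 0 to 0.020. Friction (4 N) holds it; when its pad presses harder than that it creeps back if the lever is let go. With the halves together against the fixed jaw, the pad touches at about 0.049.
- jaw: Blue plate of the moving jaw, 18 x 80 x 34 mm, upright across the clamp, with the sprung pad in front. Origin on the clamp's underside plane, 24 mm ahead (clamp +x) of the plate's front face. The yellow band between plate and pad narrows as the pad is pressed in. Not to be touched by the robot.
- pad_press (a joint): How far the sprung pad in front of the moving jaw is pressed in, m: 0 = free, 0.012 = fully home (crushing). Spring 1500 N/m. About half way, 0.006, is right.
- pad: Black rubber face of the sprung pad, 78 mm wide, 30 mm high; its front surface is at this origin's x (clamp x direction), spanning z = 0.012 to 0.042; origin at the clamp's underside plane.
- board_near: The half of the chopping board nearer the lever: loose wooden slab 60 mm (x, along the clamp) x 96 x 22 mm thick, lying flat on the clamp's plate. Origin: centre of its underside; x toward the other half. Not to be touched by the robot.
- board_far: The other, equal half (60 x 96 x 22 mm), loose on the plate beside the fixed jaw. Origin: centre of its underside. When the crack is closed the two origins are 60 mm apart. Not to be touched by the robot.
- timer: White kitchen timer fixed on the worktop, 78 x 96 x 26 mm, dark display; origin: centre of the underside.
- start_button (a joint): Travel of the timer's button, m: 0 = up, 0.006 = fully down. Spring; fully down takes 5 N.
- start_button_top (a point): Centre of the top of the round red button (26 mm in diameter), 48 mm above the worktop when up; pressed straight down. It stands 10 mm above its grey collar (42 mm in diameter).
- mug: Bystander: green and white mug, 86 x 120 x 88 mm; origin: centre of the underside.
- salt_shaker: Bystander: white shaker, 42 mm in diameter, 88 mm high; origin: centre of the underside.
- pepper_shaker: Bystander: dark shaker with a white top, 42 mm in diameter, 88 mm high; origin: centre of the underside.

How it is judged:
By the outcome, as a careful person would: the job done as asked, in the order asked, and still so for the second after the job is handed in, while the arm keeps its last pose, push and grip.
It also fails if it takes over 61 s, if anything falls off the work surface, if the arm or the gripper's body presses on something with over 40 N, if the wrist force passes 120 N, or if a joint passes its speed limit or range.

ROBOT

A 6-joint arm with a two-finger parallel gripper is mounted at the origin on a cart in front of the work surface, level with it; the furniture and walls round the work are solid. World frame = base frame: x ahead of the robot, y to its left, z up, the work surface at z = 0. Lengths are in m, angles in rad, forces in N, time in s.
With the tool pointing down it reaches from about 0.4 to 0.925 m from the base axis. Payload 3.4 kg.
Tool frame: the origin (TCP) lies on the centre line of the jaws, within the pads' length; the fingertips stand ctrl.nose_length ahead of it and the grasp point (between the pads) lies 6 mm ahead of it (ctrl.nose_length is the distance from the TCP to the fingertips, in m); z points along the fingers, y is the line along which they close (so a half turn about z gives the same grasp; the last joint's range is limited). The gripper opens to 85 mm and grips with 20 to 120 N. Pads are 22 mm wide; open, the fingers measure 114 mm over their backs; the gripper's body (76 mm by 85 mm) begins 54 mm behind the grasp point. The pads swing forward as they close: fully open they stand 13 mm farther back than shut.
Start: joints at [1.171, 0.307, 1.506, -0, 1.328, -0.073], TCP at [0.185, 0.545, 0.256] pointing down, gripper open.
Joint ranges: [-3.12, 3.12], [-1.05, 2.28], [0.14, 2.33], [-1.42, 4.57], [0.1, 2.73], [-2.68, 2.68]. Speed limits (rad/s): [2.57, 2.57, 3.14, 3.14, 3.14, 3.14].

INTERFACE

Orientations are given as a unit quaternion [x, y, z, w].
In Python, from plant import ctrl gives the robot as it stands.
- The arm moves only by the tool run_rows, called after "Request:" by a JSON object that holds its "op" and its "data", one argument or row to a line. Schema: {"type":"object","properties":{"offsets":{"type":"array","items":{"type":"number"},"minItems":7,"maxItems":35},"only":{"type":"string"},"quiet":{"type":"boolean"},"lines":{"type":"string"}},"required":["offsets"],"additionalProperties":false}. offsets is one flat list of numbers that holds 1 to 5 rows one after another, with no inner brackets; each row has 7 numbers: the opening from 0.0 (shut) to 1.0 (fully open), then dx, dy, dz in units of 5 mm, then a rotation vector rx, ry, rz in units of 0.1 rad; each row is the pose to reach, as a shift and turn from the pose commanded when the call began, along the tool's axes at that moment; what a row does not reach only later rows make up. A row lasts 1/8 s, in which the tool goes at most 0.0625 m and 0.188 rad, less where a joint would pass 70% of its speed; a pose out of reach is approached as far as the arm can. The fingers move at their own pace and stop on an object; the grip force is fixed at half the most. Time passes only in rows, so rows that do not move let the fingers close. The tool returns the time, the measured TCP pose, the force, the opening and the grip force at its end. only (a regular expression) keeps the lines of the reply that match it, lines (a string "A,B") keeps lines A to B, and quiet returns only ok. Input that does not fit is refused with a message, and nothing moves.
- ctrl.state(): the state, without advancing time (a new reading comes with each control period).
- ctrl.snapshot(name): name is "scene" or "top" or "wrist"; returns the picture (384x512x3 uint8, red, green, blue); there is no depth.
- ctrl.camera_model(name): a dict with "vfov" (degrees; the focal length in pixels is half the picture's height over the tangent of half this angle, whatever the lens; pixels are square), "cx", "cy" (the principal point, pixels), "k1" (the pictures are not rectified: a ray, as slopes to the right and down, at radius r is drawn at 1 + k1 r^2 times it, then the intrinsics apply), "camera_from_world" (4x4, takes a point from world to camera coordinates). Camera axes: x right, y down, z forward; pixel columns grow to the right and rows downward; lengths in m; the calibration is good to about 2 mm. A picture is of the moment at which its call begins: read the wrist's pose just before it. camera_model takes no time and is no camera call; for the wrist camera it gives the pose at the moment of the call.
- ctrl.close_job(): hands the job in; it is judged then, once.
The state is a dict: "t": time; "qpos": joint angles; "qd": joint speeds; "tau": joint torques, N m; "tcp_pos": TCP position; "orientation": TCP orientation; "force": force on the tool from outside, world axes, zero at the start; "wrist_torque": the same for the moment, N m; "width": opening from 0.0 (shut) to 1.0 (fully open); "grip_force": force on a finger pad.
Only numpy, scipy, OpenCV 4.12 (cv2) and the standard library are available. Lean on these libraries where they do the work, as an engineer would, in place of code of your own. Each camera call takes 0.05 s, during which the arm holds its last target. There are 200 camera calls.

## Working session

There is one attempt and no reset: what is moved stays moved. The work goes in short steps, Python scripts to look and compute and a tool call to move; the robot and the scene stay as the last step left them, time stands still between calls to the robot, and variables do not carry over. Pictures are saved under pics/ and viewed, at most 10 in all, crops included, and the job is handed in when it is done.

```bash
ls; mkdir -p pics; cat > h.py <<'E'
import numpy as np, cv2
from plant import ctrl
def snap(n,f):
    m=ctrl.camera_model(n); im=ctrl.snapshot(n); cv2.imwrite('pics/'+f,im[...,::-1]); return m,im
def ray(m,uv):
    f=192/np.tan(np.radians(m['vfov'])/2); d=np.array([(uv[0]-m['cx'])/f,(uv[1]-m['cy'])/f])
    rd=np.hypot(*d); r=rd
    for _ in range(30): r=rd/(1+m['k1']*r*r)
    d=d*(r/rd if rd>0 else 1); T=np.array(m['camera_from_world']); R=T[:3,:3]
    return -R.T@T[:3,3], R.T@np.array([d[0],d[1],1])
def plane(m,uv,z):
    o,d=ray(m,uv); return o+d*(z-o[2])/d[2]
def proj(m,p):
    f=192/np.tan(np.radians(m['vfov'])/2); T=np.array(m['camera_from_world']); c=T[:3,:3]@np.array(p)+T[:3,3]
    s=c[:2]/c[2]; s=s*(1+m['k1']*s@s); return s*f+[m['cx'],m['cy']]
def tri(a,b):
    (o1,d1),(o2,d2)=a,b; d1=d1/np.linalg.norm(d1);d2=d2/np.linalg.norm(d2)
    t=np.linalg.lstsq(np.c_[d1,-d2],o2-o1,rcond=None)[0]; p,q=o1+t[0]*d1,o2+t[1]*d2
    return (p+q)/2,np.linalg.norm(p-q)
def blobs(im,lo,hi,amin=30):
    h=cv2.cvtColor(im,cv2.COLOR_RGB2HSV)
    if lo[0]>hi[0]: k=cv2.inRange(h,(lo[0],)+lo[1:],(180,)+hi[1:])|cv2.inRange(h,(0,)+lo[1:],hi)
    else: k=cv2.inRange(h,lo,hi)
    n,l,s,c=cv2.connectedComponentsWithStats(k); return [(s[i].tolist(),c[i].round(1).tolist()) for i in range(1,n) if s[i,4]>amin],k
E
python3 - <<'E'
from h import *
print(ctrl.state(), ctrl.nose_length)
a=[]
for n in ('scene','top'):
    m,im=snap(n,n+'0.png'); a.append(im); print(n,m['vfov'],m['k1'],np.round(m['camera_from_world'],3).tolist())
    print(blobs(im,(172,120,70),(8,255,255))[0])
E
```

```text
pics
plant.py
{'t': 0.0, 'qpos': array([ 1.17051797e+00,  3.07587012e-01,  1.50763693e+00,  1.02728130e-05,
        1.32839845e+00, -7.35021351e-02]), 'qd': array([-0.00048766, -0.00099293, -0.0001919 ,  0.00081559, -0.00110906,
        0.00026092]), 'tau': array([-1.21209840e-03, -4.57551956e+01, -2.51921386e+01, -3.11497606e-04,
        1.33394575e-02, -2.06018643e-05]), 'tcp_pos': array([0.18434686, 0.54398749, 0.25538671]), 'orientation': array([ 1.62663260e-01,  9.86681121e-01, -9.85356691e-04, -2.43016188e-04]), 'force': array([-0.06402594,  0.10122745,  0.05429661]), 'wrist_torque': array([-0.02662413, -0.01157385,  0.01467807]), 'grip_force': 0.0, 'width': 0.9996844995419043} 0.025
scene 53.6974101267835 -0.011861243983549997 [[0.474, -0.881, 0.021, -0.267], [-0.432, -0.253, -0.866, 0.318], [0.768, 0.401, -0.5, 0.693], [0.0, 0.0, 0.0, 1.0]]
[([171, 169, 12, 11, 85], [177.1, 173.6]), ([127, 179, 8, 6, 41], [130.4, 181.6])]
top 44.95071844335635 -0.08192660980116725 [[0.099, -0.995, 0.002, -0.053], [-0.973, -0.097, -0.208, 0.57], [0.207, 0.019, -0.978, 1.491], [0.0, 0.0, 0.0, 1.0]]
[([128, 202, 7, 7, 36], [130.8, 205.2]), ([182, 206, 8, 9, 58], [185.5, 210.0])]
```

View pics/top0.png

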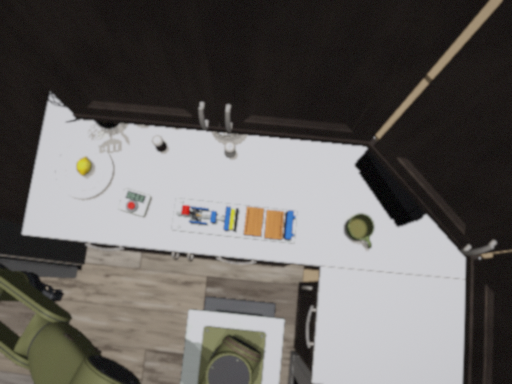

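View pics/scene0.png

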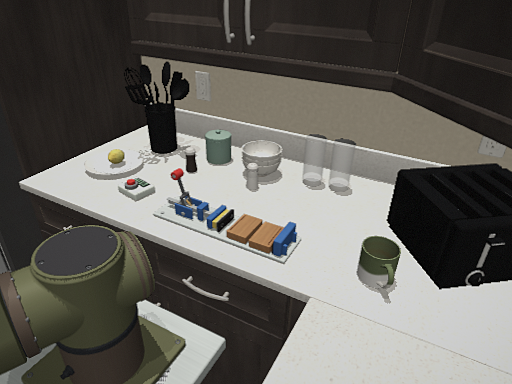

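The top view shows the timer button at about (131,205) and the red grip at about (185,210). The clamp plate spans (173,200) to (297,240), with its +x to the right. In the scene view the button is at (130,182) and the grip at (177,174).

```bash
python3 - <<'E'
from h import *
from scipy.spatial.transform import Rotation as Ro
ms,mt=ctrl.camera_model('scene'),ctrl.camera_model('top')
for n,a,b in (('button',(130.4,181.6),(130.8,205.2)),('grip',(177.1,173.6),(185.5,210))):
    print(n,tri(ray(ms,a),ray(mt,b)))
print(plane(mt,(130.8,205.2),.048),plane(ms,(130.4,181.6),.048))
print(plane(mt,(185.5,210),.127),plane(ms,(177.1,173.6),.127))
im=cv2.imread('pics/top0.png')[...,::-1]
bl,k=blobs(im,(100,120,60),(125,255,255),15); 
for s,c in bl: print('blue',s,c,plane(mt,c,.04))
bl,k=blobs(im,(20,120,90),(35,255,255),10)
for s,c in bl: print('yel',s,c,plane(mt,c,.04))
bl,k=blobs(im,(5,120,90),(19,255,255),50)
for s,c in bl: print('wood',s,c,plane(mt,c,.032))
print(Ro.from_quat(ctrl.state()['orientation']).as_matrix().round(4))
cv2.imwrite('pics/c.png',cv2.resize(im[185:250,110:310,::-1],None,fx=4,fy=4,interpolation=cv2.INTER_CUBIC))
E
```

```text
button (array([0.46945268, 0.3895034 , 0.04073891]), np.float64(0.0015794667906092429))
grip (array([0.45989041, 0.19025606, 0.12712689]), np.float64(0.0006721400459261302))
[0.46897491 0.38697664 0.048     ] [0.45985428 0.37996541 0.048     ]
[0.46012319 0.19001613 0.127     ] [0.45987003 0.19068094 0.127     ]
blue [225, 208, 5, 22, 72] [226.8, 218.4] [0.45829255 0.06204683 0.04      ]
blue [285, 211, 9, 28, 173] [288.5, 224.8] [ 0.4572998  -0.14462552  0.04      ]
blue [211, 212, 5, 11, 42] [213.0, 216.6] [0.45970139 0.10856667 0.04      ]
yel [77, 158, 14, 17, 174] [83.5, 165.8] [0.58961966 0.57429932 0.04      ]
yel [230, 210, 5, 19, 53] [231.6, 218.7] [0.45888891 0.04600515 0.04      ]
wood [245, 208, 18, 27, 398] [253.4, 221.1] [ 0.45917484 -0.02713549  0.032     ]
wood [266, 211, 17, 28, 414] [273.9, 224.4] [ 0.45489727 -0.09646854  0.032     ]
[[-9.471e-01  3.210e-01 -8.000e-04]
 [ 3.210e-01  9.471e-01 -1.800e-03]
 [ 2.000e-04 -1.900e-03 -1.000e+00]]
```

View pics/c.png

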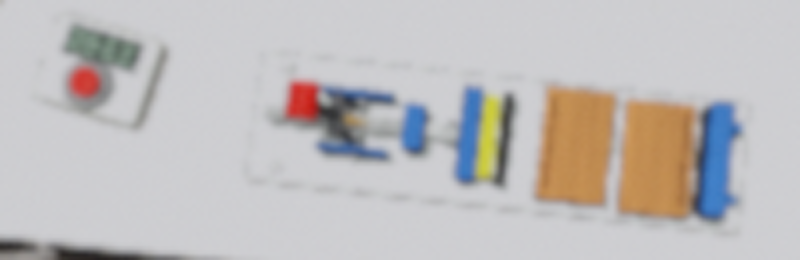

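The crop shows the grip, the jaw with its yellow band (pad free) and the two board halves with a gap. The clamp's +x is close to world −y. I'll move above the button with the fingers shut and the tool's y along world y.

The rows are not in the units I measure in: shifts go in units of 5 mm and turns go in units of 0.1 rad. I convert before sending: 0.08 m is 16, -0.3 m is -60, -0.327 rad is -3.27.

Request:
{"op": "run_rows", "data": {
  "offsets": [0, -12, -2, 4, 0, 0, -1, 0, -24, -4, 8, 0, 0, -2, 0, -36, -6, 12, 0, 0, -3.27, 0, -48, -9, 16, 0, 0, -3.27, 0, -60, -11, 16, 0, 0, -3.27]
}}

```text
t: 0.72
tcp_pos: [0.4466, 0.3965, 0.1742]
orientation: [-0.0, 1.0, -0.001, -0.002]
force: [1.3, 1.1, -0.5]
width: 0.002
grip_force: 0.0
```

Request:
{"op": "run_rows", "data": {
  "offsets": [0, -2, 1.2, 0, 0, 0, 0, 0, -2, 1.2, 0, 0, 0, 0]
}}

```text
t: 0.98
tcp_pos: [0.4571, 0.4049, 0.176]
orientation: [0.001, 1.0, 0.0, -0.0]
force: [-0.2, -0.5, 0.2]
width: 0.001
grip_force: 0.0
```

```bash
python3 - <<'E'
from h import *
s=ctrl.state(); print(s['t'],s['tcp_pos'],s['orientation'],s['qpos'])
m,im=snap('wrist','w1.png'); 
for b,c in blobs(im,(172,120,70),(8,255,255))[0]: print(b,c,plane(m,c,.048),plane(m,c,.127))
print(np.round(m['camera_from_world'],3).tolist())
E
```

```text
0.975 [0.45711307 0.40489548 0.17604955] [ 6.37377465e-04  9.99999707e-01  1.93117971e-04 -3.77996738e-04] [ 6.55297583e-01  4.23217464e-01  1.53765093e+00  8.29348963e-04
  1.18108792e+00 -9.14539213e-01]
[220, 191, 30, 28, 666] [234.2, 204.5] [0.46846171 0.38946146 0.048     ] [0.43930668 0.39446405 0.127     ]
[[0.002, 1.0, 0.002, -0.406], [0.951, -0.002, 0.309, -0.449], [0.309, 0.001, -0.951, 0.162], [0.0, 0.0, 0.0, 1.0]]
```

View pics/w1.png

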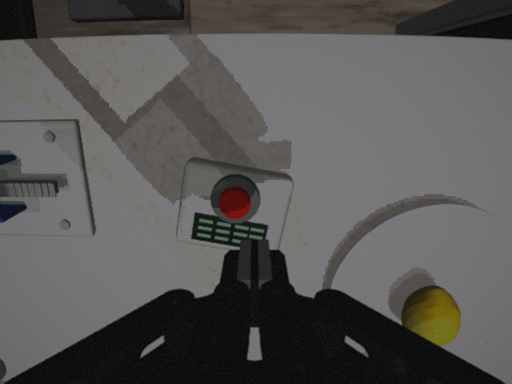

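The wrist picture shows the red button at (234,204), which casts to world (0.468, 0.389). Next I align over it and descend.

Request:
{"op": "run_rows", "data": {
  "offsets": [0, -2.4, -3.2, 6, 0, 0, 0, 0, -2.4, -3.2, 12, 0, 0, 0, 0, -2.4, -3.2, 18, 0, 0, 0, 0, -2.4, -3.2, 19.6, 0, 0, 0, 0, -2.4, -3.2, 19.6, 0, 0, 0]
}}

```text
t: 1.65
tcp_pos: [0.4674, 0.3893, 0.0786]
orientation: [-0.001, 1.0, -0.0, -0.0]
force: [-0.4, -0.3, 0.5]
width: -0.001
grip_force: 0.0
```

Request:
{"op": "run_rows", "data": {
  "offsets": [0, 0, 0, 0.8, 0, 0, 0, 0, 0, 0, 1.6, 0, 0, 0, 0, 0, 0, 2, 0, 0, 0, 0, 0, 0, 2, 0, 0, 0]
}}

```text
t: 2.15
tcp_pos: [0.4692, 0.3894, 0.0692]
orientation: [0.0, 1.0, 0.001, 0.001]
force: [-0.1, 2.0, 3.3]
width: 0.001
grip_force: 1.8
```

Contact at 3.3 N, and 5 N is needed, so press further.

In the tool's units: 0.003 m is 0.6, 0.002 m is 0.4.

Request:
{"op": "run_rows", "data": {
  "offsets": [0, 0, 0, 0.4, 0, 0, 0, 0, 0, 0, 0.6, 0, 0, 0, 0, 0, 0, 0.6, 0, 0, 0]
}}

```text
t: 2.52
tcp_pos: [0.4693, 0.3894, 0.067]
orientation: [-0.0, 1.0, 0.001, 0.001]
force: [-2.1, 1.9, 11.2]
width: 0.002
grip_force: 5.5
```

Request:
{"op": "run_rows", "data": {
  "offsets": [0, 0, 0, 0.4, 0, 0, 0, 0, 0, 0, 0.4, 0, 0, 0]
}}

```text
t: 2.78
tcp_pos: [0.4693, 0.3894, 0.0667]
orientation: [-0.0, 1.0, 0.001, 0.001]
force: [-4.4, 0.1, 22.7]
width: -0.002
grip_force: 11.2
```

The button bottomed out: 0.3 mm of movement for 11 N more. I'll retract, open the fingers and travel to above the grip.

In the tool's units: -0.14 m is -28, -0.15 m is -30.

Request:
{"op": "run_rows", "data": {
  "offsets": [0, 0, 0, -8, 0, 0, 0, 0, 0, 0, -18, 0, 0, 0, 0.6, 0, 0, -28, 0, 0, 0, 0.6, 0, -8, -30, 0, 0, 0, 0.6, 2, -18, -30, 0, 0, 0]
}}

```text
t: 3.4
tcp_pos: [0.4597, 0.298, 0.2144]
orientation: [-0.001, 1.0, 0.0, 0.001]
force: [0.5, -1.4, -0.3]
width: 0.594
grip_force: 0.0
```

Request:
{"op": "run_rows", "data": {
  "offsets": [0.6, 0, -10, 0, 0, 0, 0, 0.6, 0, -16, 0, 0, 0, 0, 0.6, 0, -16, 0, 0, 0, 0]
}}

```text
t: 3.78
tcp_pos: [0.4576, 0.216, 0.2128]
orientation: [0.001, 1.0, -0.001, -0.001]
force: [-0.7, 0.7, -0.8]
width: 0.599
grip_force: 0.0
```

```bash
python3 - <<'E'
from h import *
s=ctrl.state(); print(s['t'],s['tcp_pos'],s['orientation'],s['qpos'])
m,im=snap('wrist','w2.png'); 
for b,c in blobs(im,(172,120,70),(8,255,255))[0]: print('red',b,c,plane(m,c,.048),plane(m,c,.127))
for b,c in blobs(im,(100,120,40),(125,255,255))[0]: print('blue',b,c,plane(m,c,.04))
for b,c in blobs(im,(20,120,60),(35,255,255))[0]: print('yel',b,c,plane(m,c,.042))
E
```

```text
3.775 [0.45758995 0.21601045 0.21280338] [ 1.48437212e-03  9.99997760e-01 -9.73032370e-04 -1.15275976e-03] [ 3.58247083e-01  2.52244359e-01  1.70812434e+00 -1.09043439e-03
  1.18406717e+00 -1.20916779e+00]
red [429, 177, 26, 26, 517] [441.1, 189.7] [0.46855064 0.38889107 0.048     ] [0.44336702 0.34075274 0.127     ]
red [199, 197, 34, 45, 1275] [215.2, 219.0] [0.49661424 0.17983602 0.048     ] [0.46358995 0.19010544 0.127     ]
blue [75, 133, 30, 86, 1563] [89.4, 175.7] [0.45642121 0.0626331  0.04      ]
blue [158, 146, 69, 12, 622] [192.3, 151.6] [0.43451066 0.16074043 0.04      ]
blue [124, 154, 25, 48, 830] [135.8, 179.4] [0.46023434 0.10640073 0.04      ]
blue [162, 193, 36, 14, 306] [179.5, 201.5] [0.4820751  0.14573063 0.04      ]
yel [63, 140, 22, 73, 743] [73.6, 175.4] [0.45549631 0.04852282 0.042     ]
```

View pics/w2.png

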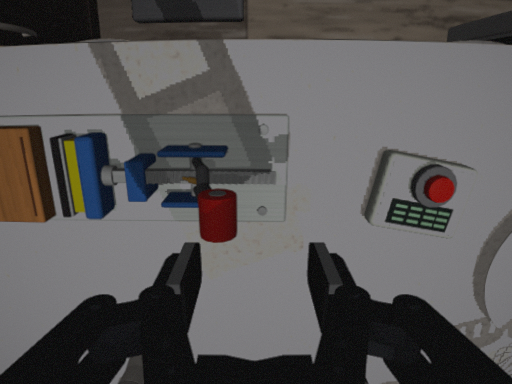

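The wrist picture shows the grip at (215,219), the jaw plate at (89,176) and the yellow band at (74,175). That puts the grip at about (0.460, 0.190, 0.127) and jaw_slide at about 8 mm. I'll tilt with the lever and descend along it.

In the tool's units: 0.023 m is 4.6, -0.006 m is -1.2, 0.3 rad is 3.

Request:
{"op": "run_rows", "data": {
  "offsets": [0.6, -0.48, -1.2, 2, 1.5, 0, 0, 0.6, -0.48, -1.2, 4.6, 3, 0, 0, 0.6, -0.48, -1.2, 4.6, 3, 0, 0, 0.6, -0.48, -1.2, 4.6, 3, 0, 0]
}}

```text
t: 4.32
tcp_pos: [0.4608, 0.2135, 0.1901]
orientation: [-0.001, 0.989, -0.149, -0.0]
force: [0.3, 0.1, -0.1]
width: 0.601
grip_force: 0.0
```

```bash
python3 - <<'E'
from h import *
from scipy.spatial.transform import Rotation as Ro
s=ctrl.state(); R=Ro.from_quat(s['orientation']).as_matrix(); print(R.round(3), R.T@(np.array([.460,.190,.127])-s['tcp_pos'])-[0,0,.006])
m,im=snap('wrist','w3.png'); 
for b,c in blobs(im,(172,120,70),(8,255,255))[0]: print('red',b,c,plane(m,c,.127),plane(m,c,.137),proj(m,(.460,.190,.127)))
E
```

```text
[[-1.    -0.002 -0.   ]
 [-0.002  0.956 -0.294]
 [ 0.001 -0.294 -0.956]] [ 0.00077408 -0.00382277  0.06124356]
red [230, 201, 39, 51, 1631] [247.8, 226.6] [0.46418499 0.19027477 0.127     ] [0.45947267 0.1935609  0.137     ] [247.34295279 220.26366929]
```

In the tool's units: 0.061 m is 12.2, -0.004 m is -0.8.

Request:
{"op": "run_rows", "data": {
  "offsets": [0.6, 0, -0.8, 5, 0, 0, 0, 0.6, 0, -0.8, 10, 0, 0, 0, 0.6, 0, -0.8, 12.2, 0, 0, 0, 0.6, 0, -0.8, 12.2, 0, 0, 0]
}}

```text
t: 4.88
tcp_pos: [0.4609, 0.19, 0.1335]
orientation: [0.001, 0.989, -0.149, -0.0]
force: [0.4, -0.1, 0.0]
width: 0.601
grip_force: 0.0
```

Request:
{"op": "run_rows", "data": {
  "offsets": [0.2, 0, 0, 0, 0, 0, 0, 0.2, 0, 0, 0, 0, 0, 0, 0.2, 0, 0, 0, 0, 0, 0, 0.2, 0, 0, 0, 0, 0, 0]
}}

```text
t: 5.38
tcp_pos: [0.4619, 0.1919, 0.1344]
orientation: [-0.0, 0.989, -0.149, 0.001]
force: [0.0, 3.8, 5.9]
width: 0.286
grip_force: 59.0
```

```bash
python3 - <<'E'
from h import *
from scipy.spatial.transform import Rotation as Ro
s=ctrl.state(); R=Ro.from_quat(s['orientation']).as_matrix(); print(s['width'],s['grip_force'],R.T@(np.array([.460,.190,.127])-s['tcp_pos'])-[0,0,.006])
for n in ('wrist','top','scene'): m,im=snap(n,'g_%s.png'%n)
E
```

```text
0.28557870629987137 59.01240348815918 [0.00195365 0.00038766 0.00162687]
```

View pics/g_wrist.png

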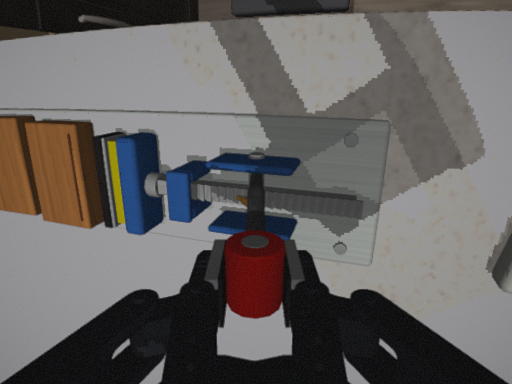

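The grip is centred between the pads at (254,272), and the jaw with its yellow band is visible at (115–160,180). I'll write a profile measurement along the clamp and make the first stroke.

```bash
cat > prof.py <<'E'
from h import *
import sys
def cls(h):
    H,S,V=[int(v) for v in h]
    if V<45: return 'k'
    if S>100 and 100<=H<=128: return 'B'
    if S>100 and 20<=H<=35: return 'Y'
    if S>90 and 4<=H<20: return 'W'
    return '.'
def prof(n,x=.466,z=.040):
    m,im=snap(n,'p.png'); h=cv2.cvtColor(im,cv2.COLOR_RGB2HSV); runs=[]
    for y in np.arange(.12,-.17,-.0005):
        u,v=proj(m,(x,y,z)); u,v=int(round(u)),int(round(v))
        c=cls(h[v,u]) if 0<=u<512 and 0<=v<384 else '-'
        if runs and runs[-1][0]==c: runs[-1][2]=y
        else: runs.append([c,y,y])
    return ' '.join('%s[%.1f,%.1f]'%(c,1e3*a,1e3*b) for c,a,b in runs if a-b>.0009)
s=ctrl.state(); print(round(s['t'],2),s['tcp_pos'].round(4),s['force'].round(1),'w',round(s['width'],3),round(s['grip_force'],1))
# lever angle from the tool position (clamp origin y .0375)
d=s['tcp_pos']-[.46,.1575,.022]; print('lever',round(.30-np.arctan2(d[1],d[2]),3),'r',round(np.hypot(d[1],d[2]),4))
print(prof('wrist'))
if len(sys.argv)>1: print('top',prof('top')); print('scene',prof('scene'))
E
python3 prof.py a
```

```text
5.53 [0.4619 0.1919 0.1344] [-1.7  4.2  6.4] w 0.284 59.0
lever 0.003 r 0.1175
B[120.0,94.0] .[93.5,87.5] B[87.0,51.0] Y[50.5,43.5] .[43.0,37.0] k[36.5,29.0] W[28.5,-93.0] -[-93.5,-170.0]
top .[120.0,117.0] B[116.5,101.0] .[100.5,67.5] B[67.0,57.5] .[57.0,50.5] Y[50.0,40.5] .[40.0,0.5] W[-0.0,-53.0] .[-53.5,-66.5] W[-67.0,-123.5] .[-124.0,-133.5] B[-134.0,-153.5] .[-154.0,-170.0]
scene B[120.0,94.0] .[93.5,71.0] B[70.5,51.0] Y[50.5,41.0] .[40.5,34.0] k[33.5,21.5] .[21.0,15.0] k[14.5,12.0] .[11.5,-7.0] W[-7.5,-126.5] .[-127.0,-129.5] B[-130.0,-170.0]
```

Request:
{"op": "run_rows", "data": {
  "offsets": [0.2, 0, -2.8, 0.16, -1.2, 0, 0, 0.2, 0, -5.56, 0.68, -2.4, 0, 0, 0.2, 0, -8.24, 1.5, -3.6, 0, 0, 0.2, 0, -10.8, 2.64, -4.8, 0, 0, 0.2, 0, -12.44, 3.56, -5.6, 0, 0]
}}

```text
t: 6.3
tcp_pos: [0.4613, 0.1271, 0.1349]
orientation: [0.001, 0.991, 0.133, 0.0]
force: [2.2, 11.9, -14.8]
width: 0.287
grip_force: 61.1
```

```bash
python3 prof.py a
```

```text
6.3 [0.4613 0.1271 0.1349] [  2.2  11.9 -14.8] w 0.287 61.1
lever 0.563 r 0.1169
.[120.0,118.5] B[118.0,100.5] .[100.0,63.5] k[63.0,59.5] B[59.0,42.5] Y[41.5,30.5] .[29.0,26.5] k[26.0,19.0] .[18.5,14.0] k[13.5,12.0] k[9.5,8.5] W[8.0,-7.0] -[-7.5,-170.0]
top .[120.0,57.5] B[57.0,44.0] .[43.5,40.5] Y[40.0,27.0] .[26.5,-33.0] W[-33.5,-53.0] .[-53.5,-66.5] W[-67.0,-123.5] .[-124.0,-133.5] B[-134.0,-153.5] .[-154.0,-170.0]
scene B[120.0,94.0] .[93.5,60.5] B[60.0,40.5] Y[40.0,31.0] .[30.5,24.5] k[24.0,2.5] .[2.0,-7.0] W[-7.5,-126.5] .[-127.0,-129.5] B[-130.0,-170.0]
```

The lever reached 0.563 and the jaw advanced about 10.5 mm; the scene view's plate edge moved from 50.5 to 40. Return, then stroke again.

In the tool's units: 0.0622 m is 12.44, 0.054 m is 10.8, 0.56 rad is 5.6.

Request:
{"op": "run_rows", "data": {
  "offsets": [0.2, 0, 2.8, 0.16, 1.2, 0, 0, 0.2, 0, 5.56, 0.68, 2.4, 0, 0, 0.2, 0, 8.24, 1.5, 3.6, 0, 0, 0.2, 0, 10.8, 2.64, 4.8, 0, 0, 0.2, 0, 12.44, 3.56, 5.6, 0, 0]
}}

```text
t: 7.08
tcp_pos: [0.4618, 0.1918, 0.1347]
orientation: [-0.001, 0.988, -0.151, 0.001]
force: [-0.7, -0.5, 1.4]
width: 0.283
grip_force: 62.5
```

Request:
{"op": "run_rows", "data": {
  "offsets": [0.2, 0, 0, 0, 0, 0, 0]
}}

```text
t: 7.2
tcp_pos: [0.4618, 0.1922, 0.1345]
orientation: [-0.002, 0.989, -0.151, 0.001]
force: [-0.5, -0.4, 10.1]
width: 0.281
grip_force: 63.5
```

```bash
python3 prof.py a
```

```text
7.2 [0.4618 0.1922 0.1345] [-0.5 -0.4 10.1] w 0.281 63.5
lever 0.0 r 0.1177
B[120.0,116.0] B[114.5,93.5] .[93.0,77.5] B[75.0,39.5] Y[38.0,30.5] .[30.0,24.0] k[23.5,15.5] W[15.0,-95.0] -[-95.5,-170.0]
top .[120.0,117.0] B[116.5,101.0] .[100.5,57.5] B[57.0,44.0] .[43.5,40.5] Y[40.0,27.0] .[26.5,0.5] W[-0.0,-53.0] .[-53.5,-66.5] W[-67.0,-123.5] .[-124.0,-133.5] B[-134.0,-153.5] .[-154.0,-170.0]
scene B[120.0,94.0] .[93.5,60.5] B[60.0,40.5] Y[40.0,31.0] .[30.5,21.5] k[21.0,12.0] .[11.5,5.5] k[5.0,2.5] .[2.0,-7.0] W[-7.5,-126.5] .[-127.0,-129.5] B[-130.0,-170.0]
```

Request:
{"op": "run_rows", "data": {
  "offsets": [0.2, 0, -2.8, 0.16, -1.2, 0, 0, 0.2, 0, -5.56, 0.68, -2.4, 0, 0, 0.2, 0, -8.24, 1.5, -3.6, 0, 0, 0.2, 0, -10.8, 2.64, -4.8, 0, 0, 0.2, 0, -12.82, 3.8, -5.8, 0, 0]
}}

```text
t: 7.98
tcp_pos: [0.4614, 0.1255, 0.1343]
orientation: [0.001, 0.99, 0.143, 0.001]
force: [2.8, 15.7, -23.2]
width: 0.281
grip_force: 60.5
```

Request:
{"op": "run_rows", "data": {
  "offsets": [0.2, 0, 0, 0, 0, 0, 0]
}}

```text
t: 8.1
tcp_pos: [0.4612, 0.1242, 0.1341]
orientation: [0.003, 0.99, 0.142, -0.001]
force: [2.3, 7.8, -3.6]
width: 0.279
grip_force: 62.2
```

```bash
python3 prof.py a
```

```text
8.1 [0.4612 0.1242 0.1341] [ 2.3  7.8 -3.6] w 0.279 62.2
lever 0.589 r 0.1169
.[120.0,118.5] B[118.0,100.0] .[99.5,51.0] k[50.5,45.0] B[44.5,28.5] Y[27.5,16.5] .[15.0,12.5] k[12.0,4.5] W[4.0,-0.0] k[-0.5,-1.5] W[-2.0,-7.0] -[-7.5,-170.0]
top .[120.0,44.0] B[43.5,30.5] .[30.0,27.0] Y[26.5,10.5] .[10.0,-43.0] W[-43.5,-53.0] .[-53.5,-66.5] W[-67.0,-123.5] .[-124.0,-133.5] B[-134.0,-153.5] .[-154.0,-170.0]
scene B[120.0,94.0] .[93.5,47.0] B[46.5,28.0] .[27.5,24.5] Y[24.0,15.0] .[14.5,12.0] k[11.5,-1.0] W[-1.5,-126.5] .[-127.0,-129.5] B[-130.0,-170.0]
```

Jaw at about 34 mm. Third stroke.

In the tool's units: 0.0641 m is 12.82, 0.054 m is 10.8, 0.58 rad is 5.8.

Request:
{"op": "run_rows", "data": {
  "offsets": [0.2, 0, 2.8, 0.16, 1.2, 0, 0, 0.2, 0, 5.56, 0.68, 2.4, 0, 0, 0.2, 0, 8.24, 1.5, 3.6, 0, 0, 0.2, 0, 10.8, 2.64, 4.8, 0, 0, 0.2, 0, 12.82, 3.8, 5.8, 0, 0]
}}

```text
t: 8.88
tcp_pos: [0.4617, 0.1924, 0.1344]
orientation: [0.0, 0.989, -0.15, 0.001]
force: [1.8, 0.7, -6.8]
width: 0.283
grip_force: 62.4
```

Request:
{"op": "run_rows", "data": {
  "offsets": [0.2, 0, 0, 0, 0, 0, 0]
}}

```text
t: 9.0
tcp_pos: [0.4617, 0.193, 0.1341]
orientation: [-0.002, 0.989, -0.15, 0.001]
force: [0.6, 1.7, 6.2]
width: 0.283
grip_force: 64.4
```

Request:
{"op": "run_rows", "data": {
  "offsets": [0.2, 0, -2.8, 0.16, -1.2, 0, 0, 0.2, 0, -5.56, 0.68, -2.4, 0, 0, 0.2, 0, -8.24, 1.5, -3.6, 0, 0, 0.2, 0, -10.8, 2.64, -4.8, 0, 0, 0.2, 0, -12.44, 3.56, -5.6, 0, 0]
}}

```text
t: 9.62
tcp_pos: [0.4607, 0.1274, 0.1355]
orientation: [0.001, 0.991, 0.134, 0.0]
force: [2.1, 14.8, -13.5]
width: 0.285
grip_force: 61.6
```

Request:
{"op": "run_rows", "data": {
  "offsets": [0.2, 0, 0, 0, 0, 0, 0]
}}

```text
t: 9.75
tcp_pos: [0.4604, 0.126, 0.1352]
orientation: [0.003, 0.991, 0.132, -0.001]
force: [0.0, 6.7, 1.2]
width: 0.283
grip_force: 62.9
```

```bash
python3 prof.py a; cp pics/p.png pics/s3.png
```

```text
9.75 [0.4604 0.126  0.1352] [0.  6.7 1.2] w 0.283 62.9
lever 0.571 r 0.1175
.[120.0,119.0] B[118.5,100.5] .[100.0,41.5] k[41.0,34.5] B[34.0,17.5] Y[16.5,6.5] .[5.0,2.5] k[2.0,-5.5] W[-6.0,-9.0] -[-9.5,-170.0]
top .[120.0,34.0] B[33.5,24.0] .[23.5,-30.0] W[-30.5,-123.5] .[-124.0,-133.5] B[-134.0,-153.5] .[-154.0,-170.0]
scene B[120.0,94.0] .[93.5,34.0] B[33.5,18.0] .[17.5,15.0] Y[14.5,5.5] .[5.0,2.0] k[1.5,-10.5] W[-11.0,-126.5] .[-127.0,-129.5] B[-130.0,-170.0]
```

```bash
python3 -c "
import cv2
im=cv2.imread('pics/s3.png')[170:270,140:310]; cv2.imwrite('pics/s3c.png',cv2.resize(im,None,fx=4,fy=4,interpolation=cv2.INTER_CUBIC))"
```

```text
(no output)
```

View pics/s3c.png

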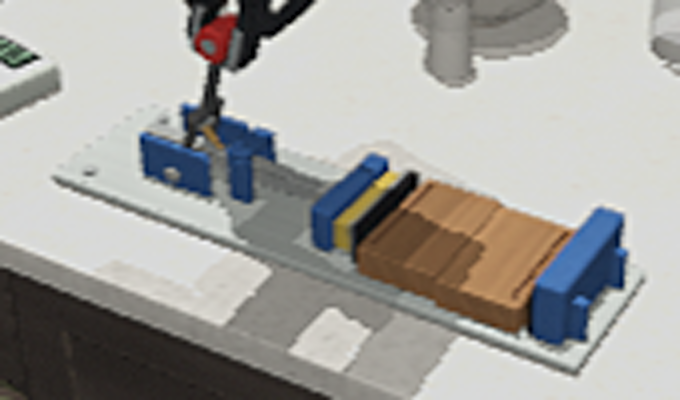

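The pad touches the near half and the crack looks nearly closed, with the slide at about 45 mm. I'll return and start the final stroke in smaller steps.

In the tool's units: 0.0622 m is 12.44, 0.054 m is 10.8, 0.56 rad is 5.6.

Request:
{"op": "run_rows", "data": {
  "offsets": [0.2, 0, 2.8, 0.16, 1.2, 0, 0, 0.2, 0, 5.56, 0.68, 2.4, 0, 0, 0.2, 0, 8.24, 1.5, 3.6, 0, 0, 0.2, 0, 10.8, 2.64, 4.8, 0, 0, 0.2, 0, 12.44, 3.56, 5.6, 0, 0]
}}

```text
t: 10.52
tcp_pos: [0.461, 0.1927, 0.1348]
orientation: [0.0, 0.989, -0.15, 0.001]
force: [-2.2, 3.1, 1.1]
width: 0.286
grip_force: 63.2
```

Request:
{"op": "run_rows", "data": {
  "offsets": [0.2, 0, 0, 0, 0, 0, 0]
}}

```text
t: 10.65
tcp_pos: [0.461, 0.193, 0.1347]
orientation: [-0.001, 0.989, -0.15, 0.001]
force: [-2.7, 4.7, 9.0]
width: 0.283
grip_force: 64.4
```

```bash
python3 prof.py a
```

```text
10.65 [0.461  0.193  0.1347] [-2.7  4.7  9. ] w 0.283 64.4
lever -0.005 r 0.1182
B[120.0,118.5] B[117.0,115.0] B[114.0,93.5] .[93.0,55.5] B[55.0,15.5] Y[14.0,8.0] .[7.5,1.0] k[0.5,-6.0] W[-6.5,-93.5] -[-94.0,-170.0]
top .[120.0,117.0] B[116.5,101.0] .[100.5,34.0] B[33.5,20.5] .[20.0,16.0] Y[15.5,3.5] .[3.0,-3.0] W[-3.5,-123.5] .[-124.0,-133.5] B[-134.0,-153.5] .[-154.0,-170.0]
scene B[120.0,94.0] .[93.5,37.5] B[37.0,18.0] .[17.5,15.0] Y[14.5,5.5] .[5.0,-1.0] k[-1.5,-10.5] W[-11.0,-126.5] .[-127.0,-129.5] B[-130.0,-170.0]
```

Request:
{"op": "run_rows", "data": {
  "offsets": [0.2, 0, -2.8, 0.16, -1.2, 0, 0, 0.2, 0, -5.56, 0.68, -2.4, 0, 0, 0.2, 0, -5.56, 0.68, -2.4, 0, 0]
}}

```text
t: 11.18
tcp_pos: [0.4608, 0.1634, 0.1396]
orientation: [0.003, 1.0, -0.027, 0.0]
force: [-1.8, 8.4, 2.7]
width: 0.285
grip_force: 63.8
```

```bash
python3 prof.py a
```

```text
11.18 [0.4608 0.1634 0.1396] [-1.8  8.4  2.7] w 0.285 63.8
lever 0.25 r 0.1177
k[120.0,115.5] B[115.0,97.5] .[97.0,48.0] k[47.5,33.0] B[32.5,14.5] Y[14.0,6.5] .[4.
[... 252 characters left out ...]
5,15.0] Y[14.5,5.5] .[5.0,-1.0] k[-1.5,-13.5] W[-14.0,-126.5] .[-127.0,-129.5] B[-130.0,-170.0]
```

Request:
{"op": "run_rows", "data": {
  "offsets": [0.2, 0, -1.4, 0.04, -0.6, 0, 0, 0.2, 0, -2.8, 0.16, -1.2, 0, 0, 0.2, 0, -2.8, 0.16, -1.2, 0, 0]
}}

```text
t: 11.7
tcp_pos: [0.4607, 0.1501, 0.1394]
orientation: [0.002, 0.999, 0.032, -0.0]
force: [-2.9, 7.5, 2.0]
width: 0.279
grip_force: 63.8
```

```bash
python3 prof.py a
```

```text
11.7 [0.4607 0.1501 0.1394] [-2.9  7.5  2. ] w 0.279 63.8
lever 0.363 r 0.1176
k[119.5,116.5] B[116.0,99.0] .[98.5,42.0] k[41.5,29.5] B[29.0,12.5] Y[11.0,3.0] .[1.0,-2.0] k[-2.5,-10.0] W[-10.5,-23.0] -[-23.5,-170.0]
top .[120.0,27.0] B[26.5,17.0] .[16.5,10.5] Y[10.0,0.5] .[-0.0,-6.5] W[-7.0,-130.5] .[-131.0,-133.5] B[-134.0,-153.5] .[-154.0,-170.0]
scene B[120.0,94.0] .[93.5,31.0] B[30.5,12.0] Y[11.5,2.0] .[1.5,-4.0] k[-4.5,-16.5] W[-17.0,-126.5] B[-127.0,-170.0]
```

In the tool's units: -0.0094 m is -1.88, -0.0047 m is -0.94, -0.08 rad is -0.8.

Request:
{"op": "run_rows", "data": {
  "offsets": [0.2, 0, -0.94, 0.02, -0.4, 0, 0, 0.2, 0, -1.88, 0.08, -0.8, 0, 0, 0.2, 0, -1.88, 0.08, -0.8, 0, 0]
}}

```text
t: 12.22
tcp_pos: [0.4606, 0.1411, 0.1383]
orientation: [0.002, 0.997, 0.071, -0.001]
force: [-0.8, 8.8, 3.0]
width: 0.276
grip_force: 63.7
```

```bash
python3 prof.py a
```

```text
12.22 [0.4606 0.1411 0.1383] [-0.8  8.8  3. ] w 0.276 63.7
lever 0.44 r 0.1175
.[120.0,118.0] B[117.0,99.0] .[98.5,38.5] k[38.0,27.5] B[27.0,10.0] Y[9.0,3.0] k[2.5,1.0] .[0.5,-1.5] k[-2.0,-9.5] W[-10.0,-15.5] -[-16.0,-170.0]
top .[120.0,117.0] B[116.5,104.5] .[104.0,27.0] B[26.5,14.0] .[13.5,10.5] Y[10.0,0.5] .[-0.0,-6.5] W[-7.0,-130.5] .[-131.0,-133.5] B[-134.0,-153.5] .[-154.0,-170.0]
scene B[120.0,94.0] .[93.5,28.0] B[27.5,12.0] .[11.5,8.5] Y[8.0,2.0] .[1.5,-4.0] k[-4.5,-16.5] W[-17.0,-126.5] B[-127.0,-170.0]
```

Request:
{"op": "run_rows", "data": {
  "offsets": [0.2, 0, -0.6, 0, -0.25, 0, 0, 0.2, 0, -1.16, 0.02, -0.5, 0, 0, 0.2, 0, -1.16, 0.02, -0.5, 0, 0]
}}

```text
t: 12.75
tcp_pos: [0.4605, 0.1356, 0.1374]
orientation: [0.001, 0.995, 0.096, -0.001]
force: [-1.0, 8.1, 1.9]
width: 0.282
grip_force: 63.6
```

```bash
python3 prof.py a
```

```text
12.75 [0.4605 0.1356 0.1374] [-1.   8.1  1.9] w 0.282 63.6
lever 0.487 r 0.1175
.[120.0,117.5] B[117.0,100.0] .[99.5,36.0] k[35.5,26.0] B[25.5,9.0] Y[8.5,2.5] .[0.5,-2.5] k[-3.0,-10.0] W[-10.5,-11.5] -[-12.0,-170.0]
top .[120.0,10.5] Y[10.0,0.5] .[-0.0,-6.5] W[-7.0,-130.5] .[-131.0,-133.5] B[-134.0,-153.5] .[-154.0,-170.0]
scene B[120.0,94.0] .[93.5,28.0] B[27.5,8.5] Y[8.0,2.0] .[1.5,-4.0] k[-4.5,-16.5] W[-17.0,-126.5] B[-127.0,-170.0]
```

The boards are now against the fixed jaw (pad front stationary) and the yellow band is narrowing. I'll measure the band at sub-pixel level against the free-pad picture s3.

```bash
cat > band.py <<'E'
from h import *
def band(im,m,zs=(.036,.038,.04,.042)):
    f=im.astype(np.float32); o=[]; ys=np.arange(.045,-.03,-.0001)
    for z in zs:
        r=[]
        for x in np.arange(.435,.486,.002):
            uv=np.array([proj(m,(x,y,z)) for y in ys],np.float32)
            s=cv2.remap(f,uv[None,:,0].copy(),uv[None,:,1].copy(),cv2.INTER_LINEAR)[0]
            d=s[:,0]-s[:,2]                       # red minus blue: <0 plate, >0 band
            k=int(np.argmax(d)); h=d[k]/2
            if d[k]<25: continue
            a=k
            while a>0 and d[a]>h: a-=1
            b=k
            while b<len(d)-1 and d[b]>h: b+=1
            if b-a<250: r.append((ys[a],ys[b]))
        r=np.array(r)*1e3
        if len(r)>4: w=r[:,0]-r[:,1]; o.append((z,len(r),np.median(r,0).round(1).tolist(),round(float(np.median(w)),2)))
    return o
if __name__=='__main__':
    rd=lambda n:cv2.imread('pics/'+n)[...,::-1]
    m=ctrl.camera_model('scene')
    for n in ('scene0.png','g_scene.png','s3.png'): print(n,band(rd(n),m))
    m2,im=snap('scene','bs.png'); print('now',band(im,m2))
    m2,im=snap('wrist','bw.png'); print('wrist now',band(im,m2))
E
python3 band.py
python3 - <<'E'
import cv2
a=cv2.imread('pics/bw.png')[100:260,0:260]; b=cv2.imread('pics/bs.png')[190:250,200:300]
cv2.imwrite('pics/v.png',cv2.vconcat([cv2.resize(a,(520,320)),cv2.resize(b,(520,270),interpolation=cv2.INTER_CUBIC)]))
E
```

```text
scene0.png [(0.036, 25, [45.0, 42.5], 2.5), (0.038, 26, [45.0, 41.4], 3.6), (0.04, 26, [45.0, 40.0], 5.0), (0.042, 26, [45.0, 38.5], 6.5)]
g_scene.png [(0.036, 24, [45.0, 42.5], 2.5), (0.038, 26, [45.0, 41.4], 3.6), (0.04, 26, [45.0, 40.0], 5.0), (0.042, 26, [45.0, 38.5], 6.5)]
s3.png [(0.036, 26, [17.4, 7.9], 9.5), (0.038, 26, [15.9, 6.5], 9.5), (0.04, 26, [14.4, 5.0], 9.5), (0.042, 26, [12.9, 3.5], 9.35)]
now [(0.036, 26, [9.5, 2.9], 6.6), (0.038, 26, [7.9, 1.4], 6.5), (0.04, 26, [6.3, -0.1], 6.5), (0.042, 26, [4.8, -1.5], 6.5)]
wrist now [(0.036, 26, [6.2, 0.5], 5.7), (0.038, 26, [7.2, 1.6], 5.6), (0.04, 26, [8.1, 2.6], 5.6), (0.042, 26, [9.2, 3.6], 5.5)]
```

View pics/v.png

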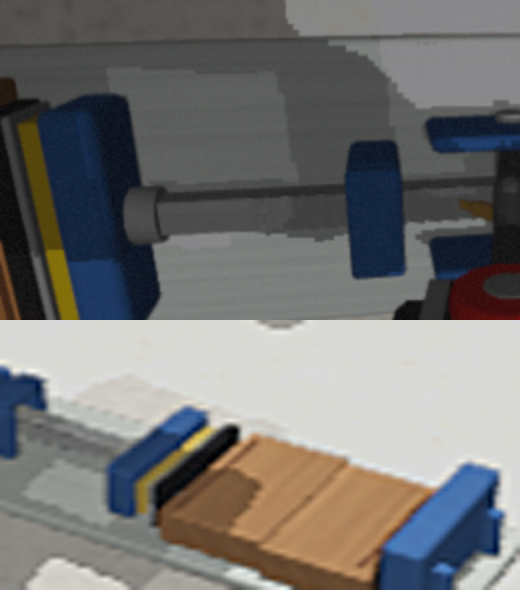

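The wrist crop and the scene crop both show the crack closed, and the yellow band has narrowed from 9.5 mm to 6.5 mm in scene terms, so the pad is pressed in about 3 mm. About 3 mm more is needed, or roughly 0.09 rad.

```bash
sed -i 's/arange(.045,-.03/arange(.07,-.03/' band.py
```

Request:
{"op": "run_rows", "data": {
  "offsets": [0.2, 0, -0.7, 0, -0.3, 0, 0, 0.2, 0, -1.4, 0.04, -0.6, 0, 0, 0.2, 0, -1.76, 0.06, -0.75, 0, 0, 0.2, 0, -1.76, 0.06, -0.75, 0, 0]
}}

```text
t: 13.5
tcp_pos: [0.4605, 0.1273, 0.1354]
orientation: [0.001, 0.991, 0.134, -0.001]
force: [-0.6, 9.9, 1.8]
width: 0.279
grip_force: 63.5
```

```bash
python3 prof.py; python3 band.py
```

```text
13.5 [0.4605 0.1273 0.1354] [-0.6  9.9  1.8] w 0.279 63.5
lever 0.56 r 0.1174
.[120.0,119.0] B[118.5,100.5] .[100.0,32.0] k[31.5,23.5] B[23.0,6.5] Y[5.5,2.0] k[1.5,0.5] .[-0.0,-1.5] k[-2.0,-7.0] -[-7.5,-170.0]
scene0.png [(0.036, 26, [53.8, 43.3], 10.55), (0.038, 26, [52.1, 41.7], 10.5), (0.04, 26, [50.4, 40.1], 10.45), (0.042, 26, [48.8, 38.5], 10.45)]
g_scene.png [(0.036, 26, [53.8, 43.3], 10.55), (0.038, 26, [52.1, 41.7], 10.5), (0.04, 26, [50.4, 40.1], 10.45), (0.042, 26, [48.8, 38.5], 10.45)]
s3.png [(0.036, 26, [17.4, 7.9], 9.5), (0.038, 26, [15.9, 6.5], 9.5), (0.04, 26, [14.4, 5.0], 9.5), (0.042, 26, [12.9, 3.5], 9.35)]
now [(0.036, 26, [7.5, 2.2], 5.4), (0.038, 26, [6.0, 0.7], 5.5), (0.04, 26, [4.6, -0.7], 5.55), (0.042, 26, [3.0, -2.3], 5.5)]
wrist now [(0.036, 26, [4.4, 0.6], 3.9), (0.038, 26, [5.3, 1.5], 3.8), (0.04, 26, [6.2, 2.4], 3.8), (0.042, 26, [7.0, 3.3], 3.8)]
```

Request:
{"op": "run_rows", "data": {
  "offsets": [0.2, 0, 0, 0, 0, 0, 0, 0.2, 0, 0, 0, 0, 0, 0, 0.2, 0, 0, 0, 0, 0, 0]
}}

```text
t: 14.02
tcp_pos: [0.4604, 0.1275, 0.1355]
orientation: [0.001, 0.991, 0.133, -0.001]
force: [-0.1, 8.6, 2.3]
width: 0.28
grip_force: 63.6
```

```bash
python3 - <<'E'
from h import *
from band import band
m,im=snap('scene','end.png'); print(band(im,m))
print(ctrl.state()['force'],ctrl.state()['grip_force'])
print(ctrl.close_job())
E
```

```text
[(0.036, 26, [7.6, 2.2], 5.35), (0.038, 26, [6.0, 0.7], 5.55), (0.04, 26, [4.6, -0.7], 5.6), (0.042, 26, [3.0, -2.3], 5.5)]
[0.01539439 9.69222897 1.75141273] 63.55454921722412
the job is handed in; nothing more can be done
None
```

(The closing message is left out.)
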